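# Stand the fallen sauce bottles up and close the condiment row

## Robot

A 6-joint arm with a two-finger parallel gripper is mounted at the origin on the work surface. World frame = base frame: x ahead of the robot, y to its left, z up, the work surface at z = 0. Lengths are in m, angles in rad, forces in N, time in s.
With the tool pointing down it reaches from about 0.35 to 0.975 m from the base axis. Payload 4.9 kg.
Tool frame: the origin (TCP) lies on the centre line of the jaws, within the pads' length; the fingertips stand 19 mm ahead of it and the grasp point (between the pads) is the TCP; z points along the fingers, y is the line along which they close (so a half turn about z gives the same grasp; the last joint's range is limited). The gripper opens to 85 mm and grips with 20 to 120 N. Pads are 22 mm wide; open, the fingers measure 114 mm over their backs; the gripper's body (76 mm by 85 mm) begins 54 mm behind the grasp point. The pads swing forward as they close: fully open they stand 13 mm farther back than shut.
Start: joints at [-1.319, 0.053, 1.613, -0, 1.476, -0.119], TCP at [0.226, -0.583, 0.25] pointing down, gripper open.
Joint ranges: [-3.01, 3.01], [-1.01, 2.22], [0.06, 2.58], [-1.02, 4.17], [0.09, 2.62], [-3.14, 3.14]. Speed limits (rad/s): [2.57, 2.57, 3.14, 3.14, 3.14, 3.14].

## Interface

Orientations are given as a unit quaternion [w, x, y, z].
In Python, from plant import state, grab_frame, ticket, spotter gives the robot as it stands.
- The arm moves only by the tool apply_moves, never from a script. Its argument "series" is a list of rows, each an object of numbers: "jaw": the closure, from 0 (fully open) to 1 (shut); "dx", "dy", "dz": the shift along the tool's x, y, z in mm; "turn": the turn about the tool's z in rad. A call has 1 to 5 rows; each row is the pose to reach, as a shift and turn from the pose commanded when the call began, along the tool's axes at that moment; what a row does not reach only later rows make up. A row lasts 1/12 s, in which the tool goes at most 41.7 mm and 7.16 degrees, less where a joint would pass 70% of its speed; a pose out of reach is approached as far as the arm can. A call with a gripper value outside its range is refused whole. The fingers move at their own pace and stop on an object; the grip force is fixed at half the most. Time passes only in rows, so rows that repeat a pose let the fingers close. It gives the time, the measured TCP pose, the force, the opening and the grip force at its end, in the units of the state.
- state(): the state, without advancing time (a new reading comes with each control period).
- grab_frame(name): name is "scene" or "top" or "wrist"; returns a dict with "pixels" (480x640x3 uint8, red, green, blue), "mtx" (3x3 intrinsics, pixels), "camera_from_world" (4x4, takes a point from world to camera coordinates). Camera axes: x right, y down, z forward; pixel columns grow to the right and rows downward; lengths in m; the calibration is good to about 2 mm. A picture is of the moment at which its call begins. There is no depth.
- ticket.job_done(): hands the job in; it is judged then, once.
Trained networks look in a picture, given as the dict that the camera call returned (one of the last four; its "shot" number tells which), for a name from the list of things; names that differ only in an ending like _2 or _b are one class to them, and where a whole thing is asked for, a point or a joint stands for the part that bears it (a point fixed in the world has none). Each returns a list of dicts, best first, with "conf" (0 to 1); they miss things now and then, are a little off and sometimes report something else, mostly with a low value. They report only what shows in the picture. A call takes as long as a camera call. They do not tell look-alikes from the thing itself.
- spotter.outline_of(picture, target): "region" (480x640 bool, what is visible of it) and "extent" ([left, top, right, bottom] in pixels, round what is visible of it).
The state is a dict: "time": time; "joint_pos": joint angles; "joint_vel": joint speeds; "joint_efforts": joint torques, N m; "tool_pos": TCP position; "tool_rot": TCP orientation; "contact_force": force on the tool from outside, world axes, zero at the start; "ft_torque": the same for the moment, N m; "gripper_width": opening from 0.0 (shut) to 1.0 (fully open); "grasp_force": force on a finger pad.
Only numpy, scipy, OpenCV 4.12 (cv2) and the standard library are available. Lean on these libraries where they do the work, as an engineer would, in place of code of your own. Each camera call takes 0.05 s, during which the arm holds its last target. There are 200 camera calls.

## Task

Two square sauce bottles have toppled in the condiment lane by the stove and lean against the canisters. Stand both of them upright on the lane's floor, leaving the lane's end stop where it is until both stand; then gently slide the end stop in until the row is closed up snug with no gaps, all four containers standing. Do not knock the canisters over, and leave the glass cup and the tongs beside the lane where they are.

Things in the scene. Friction and masses are not known exactly. Their poses are not given: they have to be found in the camera images.
- lane: Condiment lane: straight aluminium channel fixed to the counter. Origin on the counter; y along the lane, x across, z up. Floor top 5 mm above the counter. Side rails 35 mm high, 64 mm apart inside (74 mm over all). At +y a fixed end wall 60 mm high, 8 mm thick, inner face at y = +200 mm. It is open at the other end, y = -228 mm, where the end stop slides.
- wall_foot (a point): Foot of the end wall's inner face, on the lane's floor, mid-width; axes as the lane's. From here towards the lane's -y come: canister, fallen bottle, canister, fallen bottle, end stop; which is which varies. Each bottle rests on its lowest bottom edge, its top leans to the lane's +y, 36 to 45 degrees from vertical, its side on the top edge of the canister on its +y side.
- bottle_slim: Square amber glass sauce bottle with a slim black cap, 150 to 250 g. Body 50 x 50 mm, 100 mm high; neck 22 mm thick inside a sloping shoulder; round cap 28 mm in diameter, 132 to 158 mm above the foot. Origin at the centre of its underside, z towards the cap; at the start its x is along the lane's x.
- bottle_wide: Square amber glass sauce bottle with a wide black cap, 150 to 250 g. Body 50 x 50 mm, 100 mm high; round cap 40 mm in diameter, 108 to 136 mm above the foot. Origin at the centre of its underside, z towards the cap; at the start its x is along the lane's x.
- canister_white: Square white ceramic canister, 58 x 58 x 70 mm high with a 16 mm knob 10 mm high on top, 350 g, standing loose in the lane. Origin at the centre of its underside, z up.
- canister_steel: Square stainless canister of the same size and mass: 58 x 58 x 70 mm with a 16 mm knob 10 mm high, standing loose in the lane. Origin at the centre of its underside, z up.
- stop (a joint): End stop: grey plastic plate across the lane, 60 mm wide, 8 mm thick, top 79 mm above the counter. It slides along the lane with about 2 N of friction and stays put. Value in m: 0 open (inner face at lane y = -190 mm), growing towards +y, at most 0.20; starts at 0 to 0.035; about 0.174 with the row closed. Sliding the row takes up to 12 N; the force rises sharply when it is snug.
- stop_back (a point): Middle of the end stop's outer (-y) face, 65 mm above the counter: the place to push it, along the lane's +y. Below this, up to 36 mm above the counter, two small gussets stick out 18 mm on the outer side. Its axes are the lane's axes.
- cup: Glass cup, 72 mm in diameter, 85 mm high, standing beside the lane on its +x side. Origin at the centre of its underside. To be left alone.
- tongs: Wooden tongs, 210 mm long and 60 mm wide, 16 mm high, lying flat on the robot's side of the lane. Origin under their middle, x along their length. To be left alone.
There are look-alikes about, which are no part of the job. Leave any green or red look-alike of the canister_white alone.

How it is judged:
By the outcome, as a careful person would: the job done as asked, in the order asked, and still so for the second after the job is handed in, with the robot touching nothing.
It also fails if it takes over 64 s, if anything falls off the work surface, if the arm or the gripper's body presses on something with over 40 N, if the wrist force passes 120 N, or if a joint passes its speed limit or range.

## Working session

There is one attempt and no reset: what is moved stays moved. The work goes in short steps, Python scripts to look and compute and a tool call to move; the robot and the scene stay as the last step left them, time stands still between calls to the robot, and variables do not carry over. Pictures are saved under pics/ and viewed, at most 10 in all, crops included, and the job is handed in when it is done.

Besides the shell and the picture viewer there is one more tool, called after ">>>" in YAML: its name, and indented under it one key for each argument. apply_moves: Moves the arm, as the interface text tells. Its arguments: {"type":"object","properties":{"series":{"type":"array","items":{"type":"object","properties":{"jaw":{"type":"number"},"dx":{"type":"number"},"dy":{"type":"number"},"dz":{"type":"number"},"turn":{"type":"number"}}}}},"required":["series"]}

```bash
ls; mkdir -p pics; python3 - <<'E'
from plant import *
import cv2,numpy as np
s=state();print(s)
ims=[]
for n in ("scene","top"):
    f=grab_frame(n);cv2.imwrite(f"pics/{n}0.png",f["pixels"][:,:,::-1])
    print(n,f["mtx"],f["camera_from_world"])
    for t in ("bottle_slim","bottle_wide","canister_white","canister_steel","stop","cup","tongs","lane"):
        print(t,[(round(d["conf"],2),np.round(d["extent"]).tolist()) for d in spotter.outline_of(f,t)])
E
```

```text
pics
{'time': 0.0, 'joint_pos': array([-1.31899261e+00,  5.33598778e-02,  1.61428960e+00,  8.68504325e-06,
        1.47596523e+00, -1.18975349e-01]), 'joint_vel': array([ 0.00060456, -0.000716  ,  0.00054265, -0.00034569, -0.00034404,
        0.00137696]), 'joint_efforts': array([ 1.22543795e-03, -3.93689311e+01, -3.70169914e+01, -1.00029918e-04,
        7.14125839e-03, -1.47912264e-06]), 'tool_pos': array([ 0.22633659, -0.58196279,  0.24906372]), 'tool_rot': array([-1.00908480e-03,  9.82864098e-01,  1.84328900e-01, -6.27841069e-05]), 'contact_force': array([ 0.76613937, -0.54531251, -0.02446546]), 'ft_torque': array([ 0.01355208, -0.0276751 ,  0.09440814]), 'grasp_force': 0.0, 'gripper_width': 0.9985744333833626}
scene [[467.11863376   0.         306.79253178]
 [  0.         467.11863376 242.15320947]
 [  0.           0.           1.        ]] [[ 0.16632647  0.985992   -0.0124612  -0.12232132]
 [ 0.81727411 -0.14491426 -0.55773012 -0.41932354]
 [-0.55172324  0.08258106 -0.82992881  1.18634733]
 [ 0.          0.          0.          1.        ]]
bottle_slim [(0.74, [249.0, 180.0, 319
[... 671 characters left out ...]
03375879]
 [-0.99758233  0.02554924 -0.06462768  0.55123403]
 [ 0.0641774  -0.01806877 -0.99777491  0.77332396]
 [ 0.          0.          0.          1.        ]]
bottle_slim [(0.67, [294.0, 239.0, 380.0, 277.0])]
bottle_wide [(0.69, [186.0, 248.0, 282.0, 289.0])]
canister_white [(0.88, [172.0, 348.0, 231.0, 399.0]), (0.87, [287.0, 64.0, 338.0, 120.0]), (0.81, [347.0, 138.0, 403.0, 192.0]), (0.79, [282.0, 241.0, 320.0, 282.0])]
canister_steel [(0.73, [172.0, 254.0, 213.0, 295.0])]
stop [(0.91, [410.0, 228.0, 436.0, 268.0])]
cup [(0.94, [265.0, 161.0, 314.0, 203.0])]
tongs [(0.84, [257.0, 307.0, 382.0, 355.0]), (0.35, [411.0, 229.0, 430.0, 270.0])]
lane [(0.75, [170.0, 224.0, 440.0, 296.0])]
```

```bash
python3 - <<'E'
import cv2
a=cv2.imread("pics/scene0.png")[110:410,180:460];b=cv2.imread("pics/top0.png")[50:410,150:450]
a=cv2.resize(a,(373,400),interpolation=3);b=cv2.resize(b,(400,480))
import numpy as np
c=np.zeros((480,800,3),np.uint8);c[:400,:373]=a;c[:,400:]=b
cv2.imwrite("pics/both.png",c)
E
```

```text
(no output)
```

View pics/both.png

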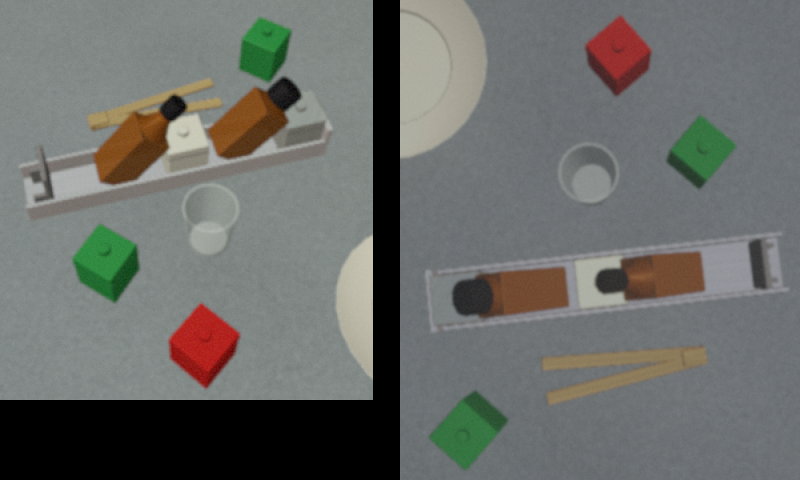

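The two views show the lane with the row from +y (end wall, left in the top view): steel canister (top px 192,274), wide-cap bottle (234,268), white canister (301,262), slim-cap bottle (337,258) and end stop (423,248). The possible mix-ups are the boxes shaped like the white canister: green at scene (261,309) and (378,147), red at scene (335,368). I leave those alone. The amber bottles are unique and told apart by cap: slim at top px ≈(308,260), wide at ≈(205,272). The composite doubles as the close crop.

Next I fit poses from both views.

```bash
cat > h.py <<'E'
from plant import *
import numpy as np, cv2
from scipy.optimize import least_squares
DIRS=np.array([[np.cos(a),np.sin(a)] for a in np.arange(16)*np.pi/8])
def proj(f,P):
    c=np.c_[P,np.ones(len(P))]@f["camera_from_world"].T
    p=c[:,:3]@f["mtx"].T; return p[:,:2]/p[:,2:]
def supp(m):
    p=np.argwhere(m)[:,::-1].astype(float); return (p@DIRS.T).max(0)+.5*abs(DIRS).max(1)-.5*0
def box(x0,x1,y0,y1,z0,z1): return np.array([[x,y,z] for x in(x0,x1) for y in(y0,y1) for z in(z0,z1)])
def cyl(r,z0,z1): return np.array([[r*np.cos(a),r*np.sin(a),z] for a in np.arange(24)*np.pi/12 for z in(z0,z1)])
LANE=np.r_[box(-.037,.037,-.228,.208,0,.035),box(-.037,.037,.2,.208,0,.06)]
CAN=box(-.029,.029,-.029,.029,0,.07)
BODY=box(-.025,.025,-.025,.025,0,.1)
SLIM=np.r_[BODY,cyl(.014,.132,.158)]; WIDE=np.r_[BODY,cyl(.02,.108,.136)]
STOP=box(-.03,.03,-.008,0,.01,.079)
def rz(a): c,s=np.cos(a),np.sin(a); return np.array([[c,-s,0],[s,c,0],[0,0,1]])
def rx(a): c,s=np.cos(a),np.sin(a); return np.array([[1,0,0],[0,c,-s],[0,s,c]])
def toworld(L,P): return P@rz(L[2]).T+[L[0],L[1],0]
def best(f,t,near=None):
    d=spotter.outline_of(f,t)
    if near is not None and d:
        c=lambda e:np.hypot((e["extent"][0]+e["extent"][2])/2-near[0],(e["extent"][1]+e["extent"][3])/2-near[1])
        d=[e for e in d if c(e)<25]
    return d[0]["region"] if d else None
def fit(fs,ms,model,p0):
    ms_=[(f,supp(m)) for f,m in zip(fs,ms) if m is not None]
    r=lambda p:np.concatenate([(proj(f,model(p))@DIRS.T).max(0)-s for f,s in ms_])
    o=least_squares(r,p0,loss="soft_l1",x_scale=np.maximum(np.abs(p0),.01)); return o.x,np.abs(o.fun).mean()
def bottle(L,M):  # p: x offset, pivot y, lean, z of the pivot edge (lane frame)
    def m(p):
        Q=(M-[0,.025,0])@rx(-p[2]).T+[p[0],p[1],p[3]]
        return toworld(L,Q)
    return m
E
cat > look.py <<'E'
from h import *
import json
fs=[grab_frame("scene"),grab_frame("top")]
L,e=fit(fs,[best(f,"lane") for f in fs],lambda p:toworld(p,LANE),[.55,.05,0.05]);print("lane",L.round(4),e)
json.dump(L.tolist(),open("lane.json","w"))
pred=lambda f,y:proj(f,toworld(L,np.array([[0,y,.05]])))[0]
for t,M,y in(("bottle_slim",SLIM,-.06),("bottle_wide",WIDE,.07)):
    p,e=fit(fs,[best(f,t) for f in fs],bottle(L,M),[0,y,.7,.005]);print(t,p.round(4),np.degrees(p[2]).round(1),e)
for t,y in(("canister_white",.02),("canister_steel",.17)):
    ms=[best(f,t,pred(f,y)) for f in fs]
    p,e=fit(fs,ms,lambda p:toworld(L,CAN+[p[0],p[1],p[2]]),[0,y,.005]);print(t,p.round(4),e)
p,e=fit(fs,[best(f,"stop") for f in fs],lambda p:toworld(L,STOP+[0,p[0],0]),[-.17]);print("stop",p.round(4),e)
for f in fs: print(proj(f,toworld(L,np.array([[0,.2,.005],[0,-.228,.005]]))).round(1).tolist())
E
python3 look.py
```

```text
lane [0.5035 0.0571 0.0845] 2.4689417017579247
bottle_slim [-3.000e-04 -8.320e-02  6.607e-01  4.600e-03] 37.9 0.7779569890806302
bottle_wide [-3.000e-04  8.370e-02  6.725e-01  5.300e-03] 38.5 0.6183328682989023
canister_white [-0.0005  0.0029  0.0024] 2.3410776918848484
canister_steel [-0.0012  0.1739  0.0009] 3.92013614933066
stop [-0.1911] 1.7740942125430164
[[412.4, 211.4], [198.9, 258.0]]
[[184.8, 274.6], [434.1, 246.8]]
```

```bash
cat > to.py <<'E'
import sys,json
from h import *
from scipy.spatial.transform import Rotation as R
L=np.array(json.load(open("lane.json"))); s=state()
def rot(): return R.from_quat(np.roll(s["tool_rot"],-1)).as_matrix()
T=rot(); p=(rz(L[2]).T@(s["tool_pos"]-[L[0],L[1],0]))
turn=np.arctan2(T[1,0],T[0,0])-L[2]
print("t",round(s["time"],2),"lane tcp mm",(p*1e3).round(1),"turn",round(turn,3),"F lane",(rz(L[2]).T@s["contact_force"]).round(1),"w",round(s["gripper_width"]*85,1),"g",round(s["grasp_force"],1))
a=sys.argv[1:]
for i in range(0,len(a),3):
    t=np.array([float(v) for v in a[i:i+3]])/1e3
    w=rz(L[2])@t+[L[0],L[1],0]
    print(t*1e3,"->",(T.T@(w-s["tool_pos"])*1e3).round(1))
E
python3 to.py 0 -35.5 210
```

```text
t 1.6 lane tcp mm [-330.  -613.9  250.3] turn 0.286 F lane [ 0.4 -0.1 -0.1] w 84.9 g 0.0
[  0.  -35.5 210. ] -> [ 480.  -461.7   40.3]
```

>>> apply_moves:
  series:
    - {"dx":29,"dy":-28,"turn":0.1,"jaw":0}
    - {"dx":58,"dy":-56,"turn":0.2,"jaw":0}
    - {"dx":87,"dy":-84,"turn":0.286,"jaw":0}
    - {"dx":116,"dy":-112,"turn":0.286,"jaw":0}
    - {"dx":145,"dy":-140,"turn":0.286,"jaw":0}

```text
invalid input at $.series[0]: expected keys jaw, dx, dy, dz, turn
```

```bash
python3 to.py 0 -35.5 210
```

```text
t 1.6 lane tcp mm [-330.  -613.9  250.3] turn 0.286 F lane [ 0.4 -0.1 -0.1] w 84.9 g 0.0
[  0.  -35.5 210. ] -> [ 480.  -461.7   40.3]
```

>>> apply_moves:
  series:
    - {"dx":29,"dy":-28,"dz":0,"turn":0.1,"jaw":0}
    - {"dx":58,"dy":-56,"dz":0,"turn":0.2,"jaw":0}
    - {"dx":87,"dy":-84,"dz":0,"turn":0.286,"jaw":0}
    - {"dx":116,"dy":-112,"dz":0,"turn":0.286,"jaw":0}
    - {"dx":145,"dy":-140,"dz":0,"turn":0.286,"jaw":0}

```text
time: 2.02
tool_pos: [0.3112, -0.3978, 0.2503]
tool_rot: [0.0, 0.999, 0.042, 0.0]
contact_force: [1.3, 0.3, -0.3]
gripper_width: 1.002
grasp_force: 0.0
```

```bash
python3 to.py 0 -35.5 210
```

```text
t 2.02 lane tcp mm [-230.  -437.1  250.3] turn -0.001 F lane [ 1.3  0.2 -0.3] w 85.2 g 0.0
[  0.  -35.5 210. ] -> [ 229.7 -401.8   40.3]
```

>>> apply_moves:
  series:
    - {"dx":20,"dy":-35,"dz":0,"turn":0,"jaw":0}
    - {"dx":40,"dy":-70,"dz":0,"turn":0,"jaw":0}
    - {"dx":60,"dy":-105,"dz":0,"turn":0,"jaw":0}
    - {"dx":80,"dy":-140,"dz":0,"turn":0,"jaw":0}
    - {"dx":100,"dy":-175,"dz":0,"turn":0,"jaw":0}

```text
time: 2.43
tool_pos: [0.3961, -0.2148, 0.2506]
tool_rot: [0.0, 0.999, 0.042, 0.0]
contact_force: [1.0, -0.1, 0.2]
gripper_width: 0.996
grasp_force: 0.0
```

>>> apply_moves:
  series:
    - {"dx":20,"dy":-35,"dz":0,"turn":0,"jaw":0}
    - {"dx":40,"dy":-70,"dz":0,"turn":0,"jaw":0}
    - {"dx":60,"dy":-105,"dz":5,"turn":0,"jaw":0}
    - {"dx":80,"dy":-140,"dz":10,"turn":0,"jaw":0}
    - {"dx":100,"dy":-175,"dz":15,"turn":0,"jaw":0}

```text
time: 2.85
tool_pos: [0.4811, -0.0318, 0.2357]
tool_rot: [0.0, 0.999, 0.042, 0.001]
contact_force: [-0.2, -0.8, 0.6]
gripper_width: 0.999
grasp_force: 0.0
```

```bash
python3 to.py 0 -35.5 210 0 -35.5 130
```

```text
t 2.85 lane tcp mm [-29.8 -86.7 235.7] turn 0.0 F lane [-0.2 -0.8  0.6] w 84.9 g 0.0
[  0.  -35.5 210. ] -> [ 29.8 -51.2  25.7]
[  0.  -35.5 130. ] -> [ 29.7 -51.2 105.7]
```

>>> apply_moves:
  series:
    - {"dx":15,"dy":-25,"dz":10,"turn":0,"jaw":0}
    - {"dx":30,"dy":-50,"dz":30,"turn":0,"jaw":0}
    - {"dx":30,"dy":-51,"dz":60,"turn":0,"jaw":0}
    - {"dx":30,"dy":-51,"dz":85,"turn":0,"jaw":0}
    - {"dx":30,"dy":-51,"dz":85,"turn":0,"jaw":0}

```text
time: 3.27
tool_pos: [0.5024, 0.0207, 0.1444]
tool_rot: [-0.001, 0.999, 0.043, -0.005]
contact_force: [-1.1, -0.9, -2.1]
gripper_width: 0.997
grasp_force: 0.0
```

```bash
python3 to.py 0 -35.5 130; cat > snap.py <<'E'
from h import *
import sys
f=grab_frame("scene")["pixels"][110:320,180:460,::-1]
cv2.imwrite("pics/%s.png"%sys.argv[1],cv2.resize(f,(800,600),interpolation=3))
E
python3 snap.py a1
```

```text
t 3.27 lane tcp mm [ -4.2 -36.2 144.4] turn 0.002 F lane [-1.1 -0.8 -2.1] w 84.7 g 0.0
[  0.  -35.5 130. ] -> [ 4.3 -0.7 14.3]
```

View pics/a1.png

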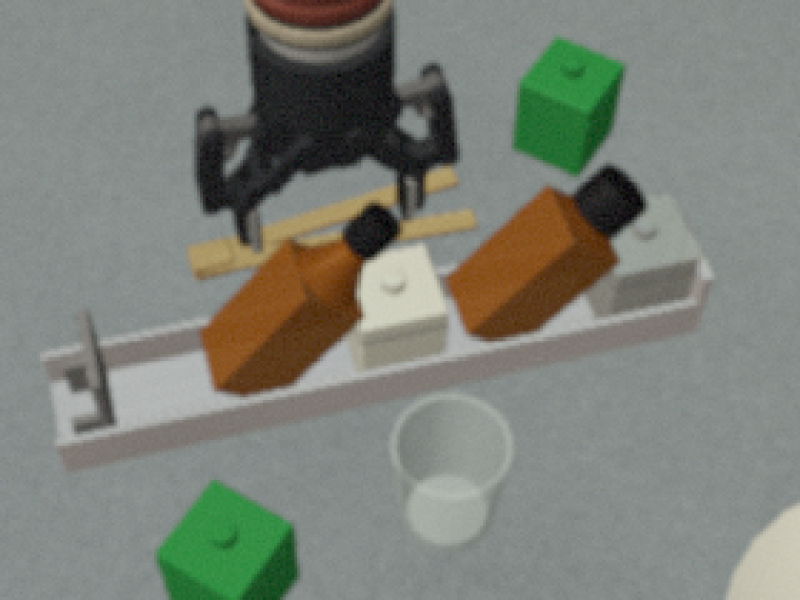

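The gripper straddles the slim cap: fingertips at crop px (258,248) and (405,215), cap at (370,230), body clear. I check the tip height by calibration.

```bash
python3 - <<'E'
from h import *
import json
L=json.load(open("lane.json"));f=grab_frame("scene")
for y in(-.0787,.0063):
  for z in(.12,.13,.14,.15,.16):
    p=proj(f,toworld(L,np.array([[-.004,y,z]])))[0]; print(y,z,((p-[180,110])*[2.857,2.857]).round())
E
python3 to.py 0 -35.5 130
```

```text
-0.0787 0.12 [261. 263.]
-0.0787 0.13 [260. 252.]
-0.0787 0.14 [259. 241.]
-0.0787 0.15 [257. 230.]
-0.0787 0.16 [256. 219.]
0.0063 0.12 [397. 234.]
0.0063 0.13 [397. 224.]
0.0063 0.14 [397. 213.]
0.0063 0.15 [398. 202.]
0.0063 0.16 [398. 190.]
t 3.37 lane tcp mm [ -1.2 -37.5 149.8] turn 0.0 F lane [ 0.6  0.1 -0.3] w 85.1 g 0.0
[  0.  -35.5 130. ] -> [ 1.2 -2.  19.8]
```

>>> apply_moves:
  series:
    - {"dx":1,"dy":-2,"dz":16,"turn":0,"jaw":0}
    - {"dx":1,"dy":-2,"dz":31,"turn":0,"jaw":0}
    - {"dx":1,"dy":-2,"dz":31,"turn":0,"jaw":0}

```text
time: 3.62
tool_pos: [0.5068, 0.0213, 0.1194]
tool_rot: [-0.0, 0.999, 0.042, -0.0]
contact_force: [0.0, 0.3, -1.0]
gripper_width: 0.998
grasp_force: 0.1
```

>>> apply_moves:
  series:
    - {"dx":0,"dy":4,"dz":-2,"turn":0,"jaw":0.04}
    - {"dx":0,"dy":7,"dz":-4,"turn":0,"jaw":0.08}
    - {"dx":0,"dy":10,"dz":-7,"turn":0,"jaw":0.12}
    - {"dx":0,"dy":12,"dz":-10,"turn":0,"jaw":0.16}
    - {"dx":0,"dy":12,"dz":-10,"turn":0,"jaw":0.16}

```text
time: 4.03
tool_pos: [0.509, 0.0089, 0.1313]
tool_rot: [0.0, 0.999, 0.042, 0.002]
contact_force: [0.4, 0.8, -1.3]
gripper_width: 0.84
grasp_force: 0.2
```

```bash
cat > q.py <<'E'
from h import *
import json,sys
L=np.array(json.load(open("lane.json")))
f=grab_frame("top");g=grab_frame("scene")
for t,M,y in(("bottle_slim",SLIM,-.08),("bottle_wide",WIDE,.08)):
    if len(sys.argv)>1 and sys.argv[1] not in t: continue
    ms=[best(k,t) for k in (g,f)]
    if ms[0] is None and ms[1] is None: print(t,"none");continue
    p,e=fit((g,f),ms,lambda q:bottle(L,M)([q[0],q[1],q[2],.005]),[0,y,.3]);print(t,(p[:2]*1e3).round(1),"deg",np.degrees(p[2]).round(1),"err",e.round(2),[m is not None for m in ms])
E
python3 q.py slim;python3 to.py
```

```text
bottle_slim [ -96.5 -112.2] deg 116.2 err 14.65 [True, True]
t 4.23 lane tcp mm [  0.4 -47.6 129.5] turn 0.0 F lane [0.2 1.  0.6] w 71.3 g 0.3
```

>>> apply_moves:
  series:
    - {"dx":0,"dy":2,"dz":-4,"turn":0,"jaw":0.22}
    - {"dx":0,"dy":4,"dz":-8,"turn":0,"jaw":0.28}
    - {"dx":0,"dy":6,"dz":-12,"turn":0,"jaw":0.34}
    - {"dx":0,"dy":10,"dz":-14,"turn":0,"jaw":0.36}
    - {"dx":0,"dy":10,"dz":-14,"turn":0,"jaw":0.36}

```text
time: 4.65
tool_pos: [0.5094, -0.001, 0.1443]
tool_rot: [0.0, 0.999, 0.042, 0.001]
contact_force: [0.5, 1.0, -0.4]
gripper_width: 0.639
grasp_force: 0.1
```

```bash
python3 to.py; python3 snap.py a2
```

```text
t 4.65 lane tcp mm [  0.9 -58.4 144.3] turn -0.0 F lane [ 0.5  0.9 -0.4] w 54.3 g 0.1
```

View pics/a2.png

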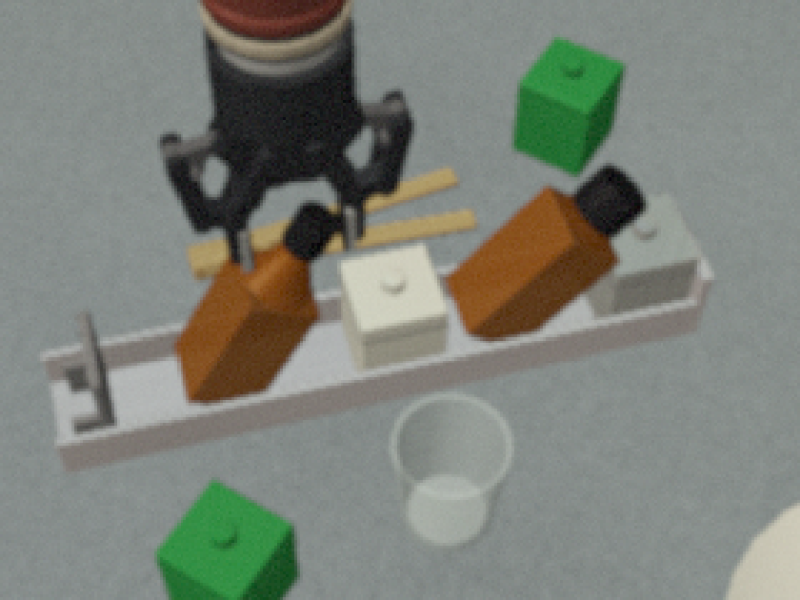

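The crop shows the slim bottle lifted to about 27° (cap at (310,230), right finger at (350,235)). Its foot has slid roughly 10 mm towards -y, and there is room for that. I continue.

>>> apply_moves:
  series:
    - {"dx":0,"dy":5,"dz":-3,"turn":0,"jaw":0.38}
    - {"dx":0,"dy":10,"dz":-5,"turn":0,"jaw":0.4}
    - {"dx":0,"dy":15,"dz":-6,"turn":0,"jaw":0.42}
    - {"dx":0,"dy":20,"dz":-7,"turn":0,"jaw":0.44}
    - {"dx":0,"dy":25,"dz":-7,"turn":0,"jaw":0.46}

```text
time: 5.12
tool_pos: [0.5111, -0.0259, 0.1506]
tool_rot: [0.0, 0.999, 0.042, 0.0]
contact_force: [0.1, -2.2, -0.7]
gripper_width: 0.544
grasp_force: 1.7
```

```bash
python3 to.py; python3 snap.py a3
```

```text
t 5.12 lane tcp mm [  0.5 -83.3 150.6] turn 0.0 F lane [-0.1 -2.2 -0.7] w 46.2 g 1.7
```

View pics/a3.png

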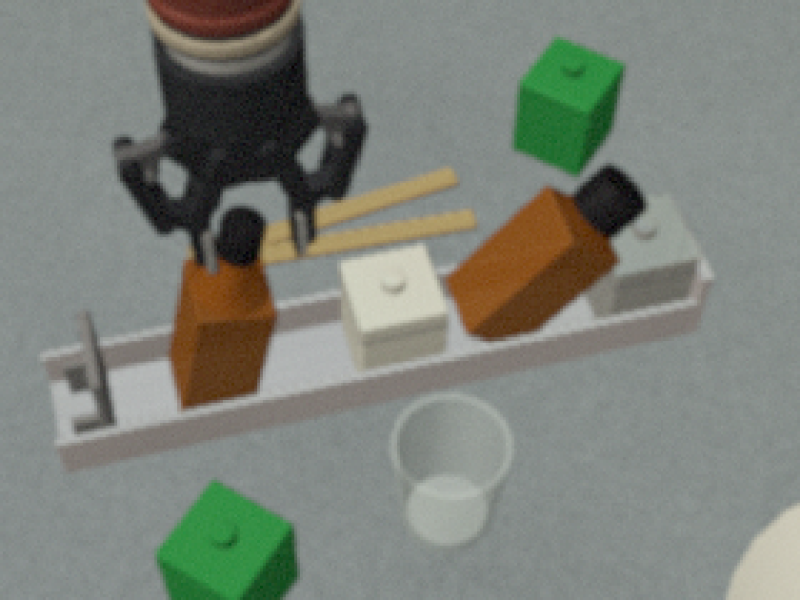

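Now the bottle leans only ~10° (cap at (240,235)) and rests against the left finger at (208,255). I lower it onto its base by moving that finger on towards -y.

>>> apply_moves:
  series:
    - {"dx":0,"dy":5,"dz":0,"turn":0,"jaw":0.47}
    - {"dx":0,"dy":10,"dz":0,"turn":0,"jaw":0.48}
    - {"dx":0,"dy":15,"dz":0,"turn":0,"jaw":0.49}
    - {"dx":0,"dy":19,"dz":0,"turn":0,"jaw":0.5}
    - {"dx":0,"dy":22,"dz":0,"turn":0,"jaw":0.5}

```text
time: 5.58
tool_pos: [0.5128, -0.0477, 0.1502]
tool_rot: [0.0, 0.999, 0.042, -0.0]
contact_force: [0.6, 0.2, 0.5]
gripper_width: 0.494
grasp_force: 0.1
```

```bash
python3 to.py;python3 q.py slim
```

```text
t 5.58 lane tcp mm [   0.4 -105.2  150.2] turn 0.0 F lane [0.6 0.2 0.5] w 42.0 g 0.1
bottle_slim [ -3.7 -97.4] deg 4.2 err 1.74 [True, False]
```

>>> apply_moves:
  series:
    - {"dx":0,"dy":4,"dz":0,"turn":0,"jaw":0.5}
    - {"dx":0,"dy":8,"dz":0,"turn":0,"jaw":0.5}
    - {"dx":0,"dy":12,"dz":0,"turn":0,"jaw":0.5}
    - {"dx":0,"dy":12,"dz":0,"turn":0,"jaw":0.5}

```text
time: 6.12
tool_pos: [0.5139, -0.0597, 0.1504]
tool_rot: [0.0, 0.999, 0.042, 0.0]
contact_force: [-0.5, 0.8, -0.1]
gripper_width: 0.501
grasp_force: 0.0
```

```bash
python3 to.py;python3 q.py slim; python3 snap.py a4
```

```text
t 6.12 lane tcp mm [   0.5 -117.3  150.4] turn -0.0 F lane [-0.5  0.8 -0.1] w 42.6 g 0.0
bottle_slim [ -5.7 -99.1] deg -0.1 err 1.83 [True, False]
```

View pics/a4.png

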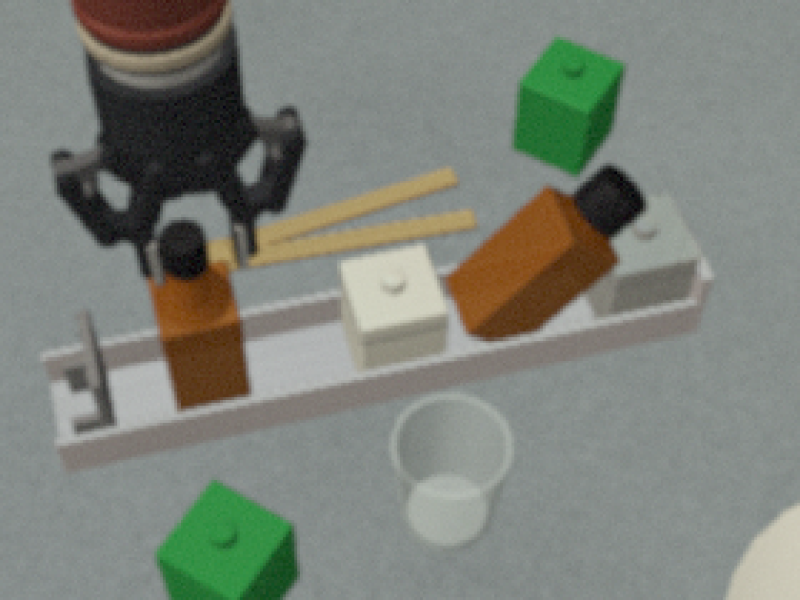

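The slim bottle stands upright (crop (200,330), -0.1° fitted) and is free of both fingers. I lift off and go to the wide bottle.

>>> apply_moves:
  series:
    - {"dx":0,"dy":6,"dz":0,"turn":0,"jaw":0.4}
    - {"dx":0,"dy":6,"dz":-10,"turn":0,"jaw":0.2}
    - {"dx":0,"dy":6,"dz":-35,"turn":0,"jaw":0}
    - {"dx":0,"dy":0,"dz":-70,"turn":0,"jaw":0}
    - {"dx":0,"dy":-40,"dz":-70,"turn":0,"jaw":0}

```text
time: 6.78
tool_pos: [0.5145, -0.0231, 0.2289]
tool_rot: [0.003, 0.999, 0.039, 0.006]
contact_force: [2.1, 0.3, 1.5]
gripper_width: 1.002
grasp_force: 0.0
```

>>> apply_moves:
  series:
    - {"dx":0,"dy":-40,"dz":0,"turn":0,"jaw":0}
    - {"dx":0,"dy":-80,"dz":0,"turn":0,"jaw":0}
    - {"dx":0,"dy":-120,"dz":0,"turn":0,"jaw":0}
    - {"dx":0,"dy":-160,"dz":0,"turn":0,"jaw":0}
    - {"dx":0,"dy":-200,"dz":0,"turn":0,"jaw":0}

```text
time: 7.2
tool_pos: [0.4932, 0.1819, 0.2215]
tool_rot: [-0.0, 0.999, 0.042, 0.001]
contact_force: [1.1, 0.1, -0.3]
gripper_width: 1.003
grasp_force: 0.0
```

```bash
python3 q.py;python3 to.py 0 127 107
```

```text
bottle_slim [  -0.7 -100.8] deg 1.1 err 1.63 [True, True]
bottle_wide [-1.1 92.1] deg 23.3 err 3.64 [True, True]
t 7.5 lane tcp mm [  0.5 122.7 220.7] turn -0.0 F lane [-0.7  0.2  0.4] w 84.7 g 0.0
[  0. 127. 107.] -> [ -0.6  -4.4 113.7]
```

>>> apply_moves:
  series:
    - {"dx":0,"dy":-6,"dz":35,"turn":0,"jaw":0}
    - {"dx":0,"dy":-6,"dz":70,"turn":0,"jaw":0}
    - {"dx":0,"dy":-6,"dz":95,"turn":0,"jaw":0}
    - {"dx":0,"dy":-6,"dz":112,"turn":0,"jaw":0}
    - {"dx":0,"dy":-6,"dz":112,"turn":0,"jaw":0}

```text
time: 7.92
tool_pos: [0.4901, 0.1837, 0.1035]
tool_rot: [0.001, 0.999, 0.041, -0.004]
contact_force: [-0.5, -0.5, -0.6]
gripper_width: 0.998
grasp_force: 0.0
```

```bash
python3 to.py 0 127 107; python3 snap.py b1
```

```text
t 7.92 lane tcp mm [ -2.7 127.3 103.5] turn -0.002 F lane [-0.6 -0.5 -0.6] w 84.8 g 0.0
[  0. 127. 107.] -> [ 2.7  0.3 -3.5]
```

View pics/b1.png

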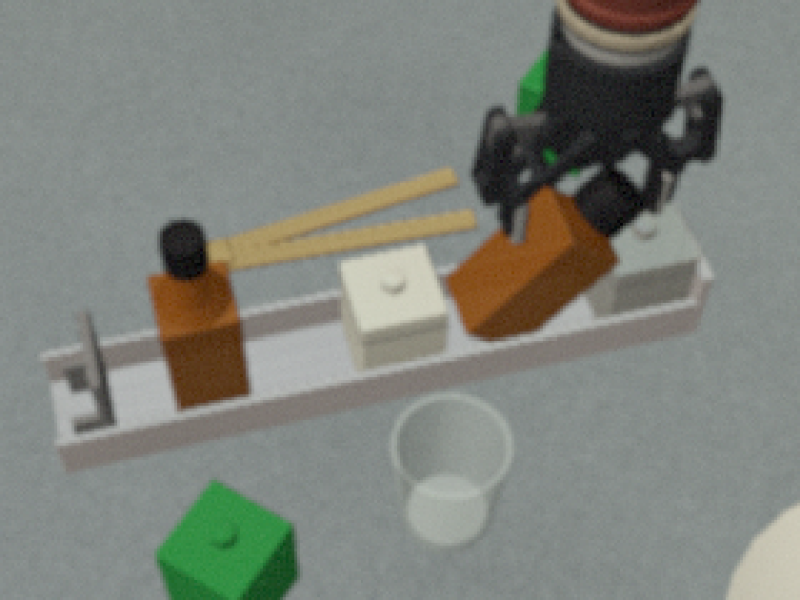

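The fingers straddle the wide cap (610,200) at (518,230) and (665,190), with no contact force. The slim bottle still stands. I push up the wide one.

>>> apply_moves:
  series:
    - {"dx":0,"dy":5,"dz":-4,"turn":0,"jaw":0.03}
    - {"dx":0,"dy":9,"dz":-10,"turn":0,"jaw":0.08}
    - {"dx":0,"dy":13,"dz":-16,"turn":0,"jaw":0.14}
    - {"dx":0,"dy":17,"dz":-22,"turn":0,"jaw":0.2}
    - {"dx":0,"dy":20,"dz":-27,"turn":0,"jaw":0.24}

```text
time: 8.38
tool_pos: [0.4958, 0.1656, 0.1378]
tool_rot: [-0.0, 0.999, 0.042, 0.002]
contact_force: [-0.3, 0.2, 0.8]
gripper_width: 0.761
grasp_force: 0.0
```

```bash
python3 to.py; python3 snap.py b2
```

```text
t 8.38 lane tcp mm [  1.5 108.8 137.8] turn -0.0 F lane [-0.3  0.2  0.8] w 64.7 g 0.0
```

View pics/b2.png

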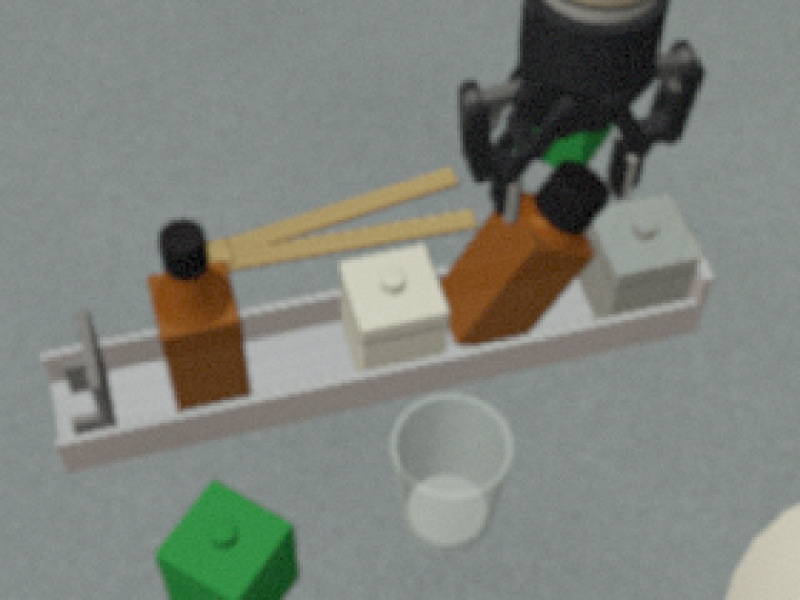

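The wide bottle has risen to about 27° (cap at (572,198)), with the finger at (628,180) behind it. I continue the same way.

>>> apply_moves:
  series:
    - {"dx":0,"dy":5,"dz":-2,"turn":0,"jaw":0.26}
    - {"dx":0,"dy":10,"dz":-3,"turn":0,"jaw":0.29}
    - {"dx":0,"dy":15,"dz":-4,"turn":0,"jaw":0.32}
    - {"dx":0,"dy":20,"dz":-5,"turn":0,"jaw":0.34}
    - {"dx":0,"dy":25,"dz":-5,"turn":0,"jaw":0.36}

```text
time: 8.85
tool_pos: [0.4967, 0.1406, 0.1401]
tool_rot: [0.0, 0.999, 0.042, -0.0]
contact_force: [-0.4, -0.8, -0.5]
gripper_width: 0.64
grasp_force: 0.1
```

```bash
python3 to.py; python3 q.py wide; python3 snap.py b3
```

```text
t 8.85 lane tcp mm [  0.2  83.8 140.1] turn 0.0 F lane [-0.5 -0.8 -0.5] w 54.4 g 0.1
bottle_wide [-6.  88.6] deg 5.4 err 1.84 [True, False]
```

>>> apply_moves:
  series:
    - {"dx":0,"dy":5,"dz":0,"turn":0,"jaw":0.36}
    - {"dx":0,"dy":10,"dz":0,"turn":0,"jaw":0.37}
    - {"dx":0,"dy":15,"dz":0,"turn":0,"jaw":0.38}
    - {"dx":0,"dy":19,"dz":0,"turn":0,"jaw":0.38}
    - {"dx":0,"dy":23,"dz":0,"turn":0,"jaw":0.38}

```text
time: 9.52
tool_pos: [0.4987, 0.1178, 0.1402]
tool_rot: [-0.0, 0.999, 0.042, -0.0]
contact_force: [-0.1, 0.2, 0.5]
gripper_width: 0.619
grasp_force: 0.0
```

```bash
python3 to.py; python3 q.py wide; python3 snap.py b4
```

```text
t 9.52 lane tcp mm [  0.3  60.8 140.2] turn 0.0 F lane [-0.1  0.2  0.5] w 52.6 g 0.0
bottle_wide [   1.  -153.9] deg 8.2 err 44.06 [True, True]
```

View pics/b4.png

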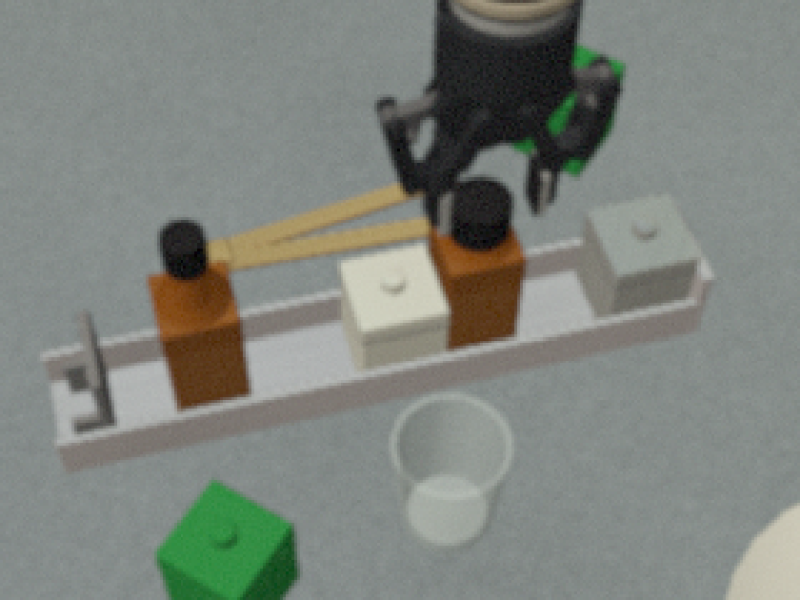

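The wide bottle is now upright (body (478,290), cap (480,210)) next to the white canister (395,300). I clear the finger a little more, then lift.

>>> apply_moves:
  series:
    - {"dx":0,"dy":3,"dz":0,"turn":0,"jaw":0.38}
    - {"dx":0,"dy":6,"dz":0,"turn":0,"jaw":0.36}
    - {"dx":0,"dy":6,"dz":0,"turn":0,"jaw":0.3}
    - {"dx":0,"dy":6,"dz":-30,"turn":0,"jaw":0.1}
    - {"dx":0,"dy":6,"dz":-70,"turn":0,"jaw":0}

```text
time: 10.18
tool_pos: [0.4963, 0.112, 0.2063]
tool_rot: [0.0, 0.999, 0.042, -0.005]
contact_force: [0.7, 0.3, 0.5]
gripper_width: 0.951
grasp_force: 0.0
```

>>> apply_moves:
  series:
    - {"dx":0,"dy":40,"dz":0,"turn":0,"jaw":0.2}
    - {"dx":0,"dy":80,"dz":0,"turn":0,"jaw":0.5}
    - {"dx":0,"dy":120,"dz":0,"turn":0,"jaw":0.8}
    - {"dx":0,"dy":160,"dz":0,"turn":0,"jaw":1}
    - {"dx":0,"dy":200,"dz":0,"turn":0,"jaw":1}

```text
time: 10.6
tool_pos: [0.516, -0.0887, 0.2107]
tool_rot: [0.0, 0.999, 0.043, 0.0]
contact_force: [0.5, 0.6, -0.6]
gripper_width: 0.287
grasp_force: 0.0
```

>>> apply_moves:
  series:
    - {"dx":0,"dy":40,"dz":0,"turn":0,"jaw":1}
    - {"dx":0,"dy":80,"dz":0,"turn":0,"jaw":1}
    - {"dx":0,"dy":120,"dz":0,"turn":0,"jaw":1}
    - {"dx":0,"dy":120,"dz":0,"turn":0,"jaw":1}

```text
time: 10.93
tool_pos: [0.5262, -0.2127, 0.2105]
tool_rot: [0.002, 0.999, 0.039, 0.0]
contact_force: [-0.7, 0.1, -0.1]
gripper_width: -0.001
grasp_force: 0.0
```

```bash
python3 to.py; python3 q.py; python3 look.py
```

```text
t 10.93 lane tcp mm [-1.000e-01 -2.708e+02  2.105e+02] turn -0.006 F lane [-0.7  0.2 -0.1] w -0.1 g 0.0
bottle_slim [  -1.  -100.2] deg 1.0 err 1.42 [True, True]
bottle_wide [-1.4 84.4] deg -2.3 err 1.57 [True, True]
lane [0.5033 0.0573 0.0812] 2.371881776865893
bottle_slim [ 1.000e-04 -1.007e-01  1.620e-02  5.200e-03] 0.9 1.4114075667096337
bottle_wide [-0.0012  0.0864 -0.0804  0.0115] -4.6 1.4419729881287409
canister_white [-0.0004  0.0012  0.007 ] 1.6962548438874843
canister_steel [-0.0009  0.1701  0.0048] 1.513970486498035
stop [-0.1927] 1.8513255421322266
[[412.6, 211.6], [199.0, 257.5]]
[[184.6, 274.4], [434.0, 247.3]]
```

```bash
echo '[0.5034,0.0572,0.083]'>lane.json; python3 - <<'E'
from h import *
a=grab_frame("scene")["pixels"][165:275,190:440,::-1];b=grab_frame("top")["pixels"][215:305,165:445,::-1]
cv2.imwrite("pics/c1.png",np.r_[cv2.resize(a,(780,343),interpolation=3),cv2.resize(b,(780,250),interpolation=3)])
E
python3 to.py
```

```text
t 12.03 lane tcp mm [   1.  -264.8  210.3] turn 0.002 F lane [-0.5 -0.7 -0.8] w 0.3 g 0.0
```

View pics/c1.png

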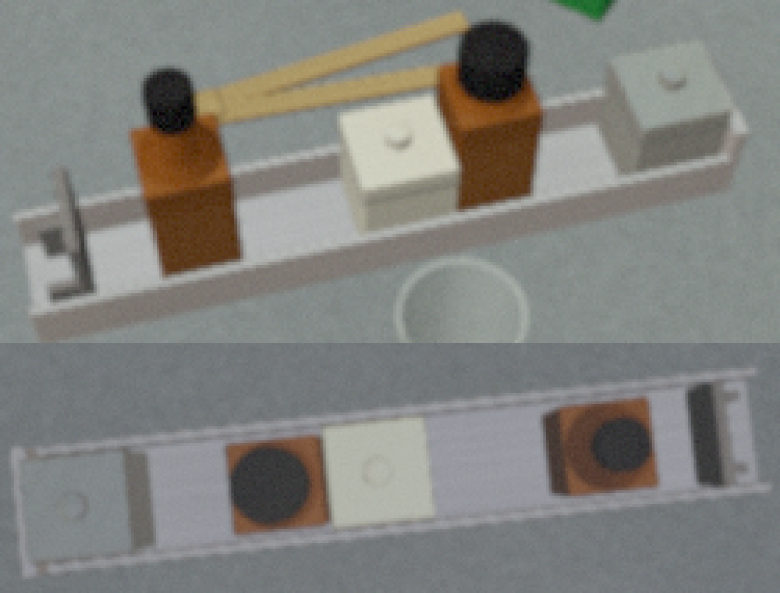

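Both bottles stand upright (top crop (275,485) and (605,447)). The stop is untouched at (705,435). A push with shut fingers would bring the gripper body into the slim cap. So I open the jaws and push with the back of the +y finger, which stands ahead of the body.

>>> apply_moves:
  series:
    - {"dx":-1,"dy":5,"dz":0,"turn":0,"jaw":0}
    - {"dx":-1,"dy":5,"dz":0,"turn":0,"jaw":0}
    - {"dx":-1,"dy":5,"dz":20,"turn":0,"jaw":0}
    - {"dx":-1,"dy":5,"dz":50,"turn":0,"jaw":0}
    - {"dx":-1,"dy":5,"dz":80,"turn":0,"jaw":0}

```text
time: 12.45
tool_pos: [0.5267, -0.2124, 0.1309]
tool_rot: [0.001, 0.999, 0.042, 0.002]
contact_force: [0.3, -0.2, 0.1]
gripper_width: 0.707
grasp_force: 0.0
```

>>> apply_moves:
  series:
    - {"dx":0,"dy":0,"dz":30,"turn":0,"jaw":0}
    - {"dx":0,"dy":0,"dz":60,"turn":0,"jaw":0}
    - {"dx":0,"dy":0,"dz":70,"turn":0,"jaw":0}
    - {"dx":0,"dy":0,"dz":70,"turn":0,"jaw":0}

```text
time: 12.78
tool_pos: [0.5233, -0.2104, 0.0568]
tool_rot: [-0.002, 0.999, 0.042, -0.003]
contact_force: [0.1, 1.0, -0.1]
gripper_width: 1.003
grasp_force: 0.0
```

```bash
python3 to.py 0 -255 60; python3 snap.py d1
```

```text
t 12.78 lane tcp mm [  -2.3 -268.4   56.8] turn 0.002 F lane [ 0.2  1.  -0.1] w 85.2 g 0.0
[   0. -255.   60.] -> [  2.3 -13.4  -3.2]
```

View pics/d1.png

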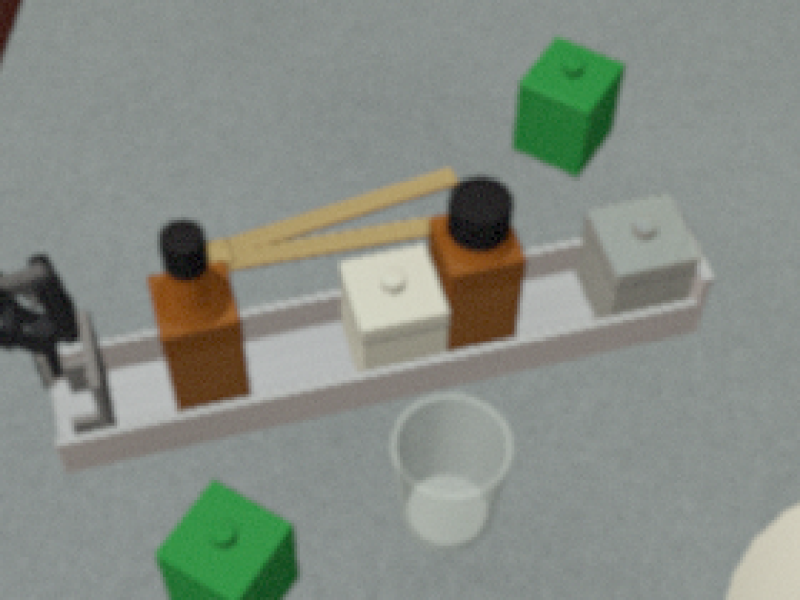

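The open gripper stands behind the stop: knuckle at crop px (70,300), finger at (48,365), plate at (90,350). I check how far the knuckle stands ahead of the finger.

```bash
python3 - <<'E'
from h import *
import json
L=json.load(open("lane.json"));f=grab_frame("scene")
def q(P): return ((proj(f,toworld(L,np.array([P])))[0]-[180,110])*2.857).round()
for z in(.05,.07,.09,.11,.13):
  print(z,[(y,q([.0,y,z]).tolist()) for y in(-.22,-.21,-.20,-.19)])
print(q([0,-.198,.079]),q([.03,-.19,.079]),q([-.03,-.19,.079]))
E
python3 to.py
```

```text
0.05 [(-0.22, [52.0, 382.0]), (-0.21, [68.0, 378.0]), (-0.2, [84.0, 375.0]), (-0.19, [99.0, 372.0])]
0.07 [(-0.22, [46.0, 364.0]), (-0.21, [62.0, 360.0]), (-0.2, [78.0, 357.0]), (-0.19, [94.0, 354.0])]
0.09 [(-0.22, [39.0, 345.0]), (-0.21, [55.0, 342.0]), (-0.2, [72.0, 338.0]), (-0.19, [88.0, 335.0])]
0.11 [(-0.22, [32.0, 326.0]), (-0.21, [48.0, 322.0]), (-0.2, [65.0, 319.0]), (-0.19, [82.0, 315.0])]
0.13 [(-0.22, [24.0, 305.0]), (-0.21, [41.0, 302.0]), (-0.2, [58.0, 298.0]), (-0.19, [75.0, 295.0])]
[ 78. 348.] [ 98. 384.] [ 85. 308.]
t 12.88 lane tcp mm [   0.6 -270.2   61.4] turn 0.002 F lane [ 0.4 -0.5  0.1] w 85.2 g 0.0
```

```bash
python3 -c "
from plant import state;print(state()['joint_pos'].round(2))"; python3 to.py -68 -290 61
```

```text
[-0.51  0.11  1.89  0.    1.14  0.97]
t 12.88 lane tcp mm [   0.6 -270.2   61.4] turn 0.002 F lane [ 0.4 -0.5  0.1] w 85.2 g 0.0
[ -68. -290.   61.] -> [-68.6  19.7   0.3]
```

>>> apply_moves:
  series:
    - {"dx":-10,"dy":15,"dz":0,"turn":0,"jaw":0}
    - {"dx":-25,"dy":20,"dz":0,"turn":-0.12,"jaw":0}
    - {"dx":-40,"dy":20,"dz":0,"turn":-0.24,"jaw":0}
    - {"dx":-55,"dy":20,"dz":0,"turn":-0.36,"jaw":0}
    - {"dx":-69,"dy":20,"dz":0,"turn":-0.48,"jaw":0}

```text
time: 13.3
tool_pos: [0.4599, -0.2389, 0.0636]
tool_rot: [0.002, 0.96, 0.281, 0.002]
contact_force: [0.1, 0.9, 0.5]
gripper_width: 1.001
grasp_force: 0.0
```

>>> apply_moves:
  series:
    - {"dx":0,"dy":0,"dz":0,"turn":-0.12,"jaw":0}
    - {"dx":0,"dy":0,"dz":0,"turn":-0.24,"jaw":0}
    - {"dx":0,"dy":0,"dz":0,"turn":-0.36,"jaw":0}
    - {"dx":0,"dy":0,"dz":0,"turn":-0.48,"jaw":0}
    - {"dx":0,"dy":0,"dz":0,"turn":-0.6,"jaw":0}

```text
time: 13.72
tool_pos: [0.4606, -0.2388, 0.0638]
tool_rot: [0.003, 0.834, 0.552, 0.001]
contact_force: [-0.9, -0.2, 0.1]
gripper_width: 1.0
grasp_force: 0.0
```

>>> apply_moves:
  series:
    - {"dx":0,"dy":0,"dz":0,"turn":-0.12,"jaw":0}
    - {"dx":0,"dy":0,"dz":0,"turn":-0.24,"jaw":0}
    - {"dx":0,"dy":0,"dz":0,"turn":-0.36,"jaw":0}
    - {"dx":0,"dy":0,"dz":0,"turn":-0.48,"jaw":0}
    - {"dx":0,"dy":0,"dz":0,"turn":-0.493,"jaw":0}

```text
time: 14.13
tool_pos: [0.4605, -0.2387, 0.0635]
tool_rot: [0.003, 0.675, 0.738, 0.0]
contact_force: [1.0, -0.5, 0.7]
gripper_width: 1.004
grasp_force: 0.0
```

```bash
python3 to.py -68 -225 62 -68 -209 62; python3 - <<'E'
from h import *
import json
L=np.array(json.load(open("lane.json")))
fs=[grab_frame("scene"),grab_frame("top")]
p,e=fit(fs,[best(f,"tongs") for f in fs],lambda p:toworld(L,box(-.03,.03,-.105,.105,0,.016)@rz(p[2]).T+[p[0],p[1],0]),[-.12,0,0]);print("tongs",p,e)
p,e=fit(fs,[best(f,"cup") for f in fs],lambda p:toworld(L,cyl(.036,0,.085)+[p[0],p[1],0]),[.12,.05]);print("cup",p,e)
E
```

```text
t 14.13 lane tcp mm [ -67.3 -291.3   63.5] turn 1.577 F lane [ 0.9 -0.5  0.7] w 85.4 g 0.0
[ -68. -225.   62.] -> [66.3 -0.3  1.2]
[ -68. -209.   62.] -> [82.3 -0.2  1.2]
tongs [-0.11935509 -0.0139167  -0.05514762] 6.916190305957997
cup [ 0.12522471 -0.0031405 ] 34.2962156798768
```

>>> apply_moves:
  series:
    - {"dx":30,"dy":0,"dz":0,"turn":0.006,"jaw":0}
    - {"dx":60,"dy":0,"dz":0,"turn":0.006,"jaw":0}
    - {"dx":72,"dy":0,"dz":0,"turn":0.006,"jaw":0}
    - {"dx":80,"dy":0,"dz":0,"turn":0.006,"jaw":0}
    - {"dx":88,"dy":0,"dz":0,"turn":0.006,"jaw":0}

```text
time: 14.85
tool_pos: [0.451, -0.1497, 0.0604]
tool_rot: [0.001, 0.678, 0.735, -0.001]
contact_force: [-0.3, -3.0, -0.9]
gripper_width: 0.998
grasp_force: 1.2
```

>>> apply_moves:
  series:
    - {"dx":7,"dy":0,"dz":0,"turn":0,"jaw":0}
    - {"dx":14,"dy":0,"dz":0,"turn":0,"jaw":0}
    - {"dx":21,"dy":0,"dz":0,"turn":0,"jaw":0}
    - {"dx":28,"dy":0,"dz":0,"turn":0,"jaw":0}
    - {"dx":34,"dy":0,"dz":0,"turn":0,"jaw":0}

```text
time: 15.27
tool_pos: [0.4482, -0.1155, 0.0603]
tool_rot: [0.0, 0.678, 0.735, -0.0]
contact_force: [-1.2, -5.1, -0.3]
gripper_width: 0.997
grasp_force: 2.1
```

```bash
python3 to.py; python3 q.py; python3 - <<'E'
from h import *
import json
L=np.array(json.load(open("lane.json")))
fs=[grab_frame("scene"),grab_frame("top")]
for d in [spotter.outline_of(f,"stop")[:1] for f in fs]: print([(x["conf"],x["extent"]) for x in d])
p,e=fit(fs,[best(f,"stop") for f in fs],lambda p:toworld(L,STOP+[0,p[0],0]),[-.17]);print("stop",p.round(4),e)
E
```

```text
t 15.27 lane tcp mm [ -69.3 -167.6   60.3] turn 1.568 F lane [-1.6 -5.  -0.3] w 84.8 g 2.1
bottle_slim [  -0.6 -100.2] deg 1.5 err 1.49 [True, True]
bottle_wide [-1.1 84.1] deg -2.1 err 1.95 [True, True]
[(0.75, [225.9, 217.0, 244.0, 259.4])]
[(0.64, [387.8, 232.6, 406.8, 270.1])]
stop [-0.1523] 1.8303497129095156
```

>>> apply_moves:
  series:
    - {"dx":5,"dy":0,"dz":0,"turn":0,"jaw":0}
    - {"dx":10,"dy":0,"dz":0,"turn":0,"jaw":0}
    - {"dx":15,"dy":0,"dz":0,"turn":0,"jaw":0}
    - {"dx":20,"dy":0,"dz":0,"turn":0,"jaw":0}
    - {"dx":25,"dy":0,"dz":0,"turn":0,"jaw":0}

```text
time: 16.28
tool_pos: [0.4462, -0.0906, 0.0604]
tool_rot: [0.0, 0.678, 0.735, -0.0]
contact_force: [-0.1, -3.8, 1.3]
gripper_width: 1.003
grasp_force: 2.2
```

```bash
python3 to.py; python3 q.py
```

```text
t 16.28 lane tcp mm [ -69.2 -142.5   60.4] turn 1.569 F lane [-0.4 -3.8  1.3] w 85.2 g 2.2
bottle_slim [ -0.4 -75. ] deg 1.2 err 1.42 [True, True]
bottle_wide [-1.5 84.6] deg -2.2 err 1.82 [True, True]
```

>>> apply_moves:
  series:
    - {"dx":5,"dy":0,"dz":0,"turn":0,"jaw":0}
    - {"dx":10,"dy":0,"dz":0,"turn":0,"jaw":0}
    - {"dx":15,"dy":0,"dz":0,"turn":0,"jaw":0}
    - {"dx":20,"dy":0,"dz":0,"turn":0,"jaw":0}
    - {"dx":25,"dy":0,"dz":0,"turn":0,"jaw":0}

```text
time: 17.0
tool_pos: [0.444, -0.0656, 0.0602]
tool_rot: [-0.0, 0.678, 0.735, -0.0]
contact_force: [-0.2, -3.6, -0.6]
gripper_width: 1.001
grasp_force: 2.1
```

>>> apply_moves:
  series:
    - {"dx":5,"dy":0,"dz":0,"turn":0,"jaw":0}
    - {"dx":10,"dy":0,"dz":0,"turn":0,"jaw":0}
    - {"dx":15,"dy":0,"dz":0,"turn":0,"jaw":0}
    - {"dx":19,"dy":0,"dz":0,"turn":0,"jaw":0}
    - {"dx":22,"dy":0,"dz":0,"turn":0,"jaw":0}

```text
time: 17.42
tool_pos: [0.4422, -0.0437, 0.0603]
tool_rot: [-0.0, 0.678, 0.735, -0.0]
contact_force: [-1.8, -6.0, -0.6]
gripper_width: 0.999
grasp_force: 3.0
```

>>> apply_moves:
  series:
    - {"dx":3,"dy":0,"dz":0,"turn":0,"jaw":0}
    - {"dx":7,"dy":0,"dz":0,"turn":0,"jaw":0}
    - {"dx":11,"dy":0,"dz":0,"turn":0,"jaw":0}
    - {"dx":15,"dy":0,"dz":0,"turn":0,"jaw":0}
    - {"dx":19,"dy":0,"dz":0,"turn":0,"jaw":0}

```text
time: 17.83
tool_pos: [0.4406, -0.0254, 0.0603]
tool_rot: [0.0, 0.678, 0.735, -0.001]
contact_force: [-3.4, -7.0, 0.1]
gripper_width: 1.003
grasp_force: 3.4
```

```bash
python3 to.py; python3 q.py
```

```text
t 17.83 lane tcp mm [-69.4 -77.1  60.3] turn 1.569 F lane [-3.9 -6.7  0.1] w 85.3 g 3.4
bottle_slim [-0.4 -5.9] deg -1.1 err 1.58 [True, True]
bottle_wide [ -0.7 106. ] deg -3.6 err 1.8 [True, True]
```

>>> apply_moves:
  series:
    - {"dx":4,"dy":0,"dz":0,"turn":0,"jaw":0}
    - {"dx":8,"dy":0,"dz":0,"turn":0,"jaw":0}
    - {"dx":12,"dy":0,"dz":0,"turn":0,"jaw":0}
    - {"dx":16,"dy":0,"dz":0,"turn":0,"jaw":0}
    - {"dx":20,"dy":0,"dz":0,"turn":0,"jaw":0}

```text
time: 18.55
tool_pos: [0.4391, -0.0057, 0.0602]
tool_rot: [0.0, 0.678, 0.735, -0.001]
contact_force: [-1.7, -6.7, -0.2]
gripper_width: 1.0
grasp_force: 3.5
```

>>> apply_moves:
  series:
    - {"dx":3,"dy":0,"dz":0,"turn":0,"jaw":0}
    - {"dx":6,"dy":0,"dz":0,"turn":0,"jaw":0}
    - {"dx":9,"dy":0,"dz":0,"turn":0,"jaw":0}
    - {"dx":11,"dy":0,"dz":0,"turn":0,"jaw":0}
    - {"dx":13,"dy":0,"dz":0,"turn":0,"jaw":0}

```text
time: 18.97
tool_pos: [0.438, 0.0072, 0.0602]
tool_rot: [0.0, 0.678, 0.735, -0.001]
contact_force: [-3.3, -6.8, -0.2]
gripper_width: 0.997
grasp_force: 3.5
```

```bash
python3 to.py; python3 q.py
```

```text
t 18.97 lane tcp mm [-69.3 -44.4  60.2] turn 1.569 F lane [-3.8 -6.5 -0.2] w 84.8 g 3.5
bottle_slim [-0.2 30.9] deg -4.4 err 0.57 [False, True]
bottle_wide [ -1.6 141.2] deg -5.0 err 1.7 [True, True]
```

>>> apply_moves:
  series:
    - {"dx":1.5,"dy":0,"dz":0,"turn":0,"jaw":0}
    - {"dx":3,"dy":0,"dz":0,"turn":0,"jaw":0}
    - {"dx":4.5,"dy":0,"dz":0,"turn":0,"jaw":0}
    - {"dx":6,"dy":0,"dz":0,"turn":0,"jaw":0}

```text
time: 19.6
tool_pos: [0.4375, 0.013, 0.0602]
tool_rot: [0.0, 0.678, 0.735, -0.001]
contact_force: [-2.8, -6.9, 0.6]
gripper_width: 0.999
grasp_force: 3.6
```

>>> apply_moves:
  series:
    - {"dx":1,"dy":0,"dz":0,"turn":0,"jaw":0}
    - {"dx":2,"dy":0,"dz":0,"turn":0,"jaw":0}

```text
time: 19.77
tool_pos: [0.4373, 0.015, 0.0602]
tool_rot: [0.0, 0.678, 0.735, -0.001]
contact_force: [-2.9, -7.8, 0.4]
gripper_width: 1.001
grasp_force: 3.6
```

>>> apply_moves:
  series:
    - {"dx":1,"dy":0,"dz":0,"turn":0,"jaw":0}
    - {"dx":2,"dy":0,"dz":0,"turn":0,"jaw":0}

```text
time: 19.93
tool_pos: [0.4372, 0.0169, 0.0602]
tool_rot: [0.0, 0.678, 0.735, -0.001]
contact_force: [-2.5, -10.1, 0.6]
gripper_width: 1.002
grasp_force: 4.6
```

>>> apply_moves:
  series:
    - {"dx":1,"dy":0,"dz":0,"turn":0,"jaw":0}
    - {"dx":1,"dy":0,"dz":0,"turn":0,"jaw":0}

```text
time: 20.1
tool_pos: [0.4371, 0.0173, 0.0603]
tool_rot: [0.001, 0.678, 0.735, -0.002]
contact_force: [-2.5, -10.7, -0.1]
gripper_width: 1.004
grasp_force: 5.4
```

```bash
python3 to.py; sed -i 's/,open("lane.json","w")/,open("lane2.json","w")/' look.py; python3 look.py
```

```text
t 20.1 lane tcp mm [-69.3 -34.3  60.3] turn 1.568 F lane [ -3.4 -10.5  -0.1] w 85.3 g 5.4
lane [0.504  0.0574 0.0857] 1.9216635701893883
bottle_slim [-0.0012  0.0386 -0.0468  0.008 ] -2.7 1.9351071291729394
bottle_wide [-0.0014  0.1528 -0.1265  0.0099] -7.2 1.834822880876996Traceback (most recent call last):
  File "look.py", line 11, in <module>
    p,e=fit(fs,ms,lambda p:toworld(L,CAN+[p[0],p[1],p[2]]),[0,y,.005]);print(t,p.round(4),e)
        ~~~^^^^^^^^^^^^^^^^^^^^^^^^^^^^^^^^^^^^^^^^^^^^^^^^^^^^^^^^^^^
  File "h.py", line 29, in fit
    o=least_squares(r,p0,loss="soft_l1",x_scale=np.maximum(np.abs(p0),.01)); return o.x,np.abs(o.fun).mean()
    return func(*args, **kwargs)
    vector_fun = VectorFunction(
        fun_wrapped,
    ...<6 lines>...
        workers=workers
    )
    self._update_fun()
    ~~~~~~~~~~~~~~~~^^
    self.f = self.fun_wrapped(xp_copy(self.x))
             ~~~~~~~~~~~~~~~~^^^^^^^^^^^^^^^^^
    return np.atleast_1d(self.fun(x))
                         ~~~~~~~~^^^
    return self.f(x, *self.args, **self.kwargs)
           ~~~~~~^^^^^^^^^^^^^^^^^^^^^^^^^^^^^^
  File "h.py", line 28, in <lambda>
    r=lambda p:np.concatenate([(proj(f,model(p))@DIRS.T).max(0)-s for f,s in ms_])
               ~~~~~~~~~~~~~~^^^^^^^^^^^^^^^^^^^^^^^^^^^^^^^^^^^^^^^^^^^^^^^^^^^^^
ValueError: need at least one array to concatenate
```

>>> apply_moves:
  series:
    - {"dx":1,"dy":0,"dz":0,"turn":0,"jaw":0}
    - {"dx":1,"dy":0,"dz":0,"turn":0,"jaw":0}

```text
time: 20.77
tool_pos: [0.4371, 0.0173, 0.0603]
tool_rot: [0.002, 0.678, 0.735, -0.002]
contact_force: [-2.1, -14.1, 0.4]
gripper_width: 1.001
grasp_force: 7.4
```

>>> apply_moves:
  series:
    - {"dx":1,"dy":0,"dz":0,"turn":0,"jaw":0}
    - {"dx":1,"dy":0,"dz":0,"turn":0,"jaw":0}

```text
time: 20.93
tool_pos: [0.4371, 0.0174, 0.0603]
tool_rot: [0.003, 0.678, 0.735, -0.003]
contact_force: [-2.5, -19.3, -1.0]
gripper_width: 0.999
grasp_force: 9.6
```

The force rose to 19 N with no motion, so the row is snug. I back off and retract.

>>> apply_moves:
  series:
    - {"dx":-3,"dy":0,"dz":0,"turn":0,"jaw":0}
    - {"dx":-10,"dy":0,"dz":0,"turn":0,"jaw":0}
    - {"dx":-40,"dy":0,"dz":0,"turn":0,"jaw":0}
    - {"dx":-75,"dy":0,"dz":0,"turn":0,"jaw":0}
    - {"dx":-115,"dy":0,"dz":0,"turn":0,"jaw":0}

```text
time: 21.35
tool_pos: [0.4469, -0.0939, 0.0605]
tool_rot: [0.0, 0.677, 0.736, 0.001]
contact_force: [1.5, -0.1, 0.4]
gripper_width: 0.999
grasp_force: 0.0
```

>>> apply_moves:
  series:
    - {"dx":-40,"dy":0,"dz":0,"turn":0,"jaw":0}
    - {"dx":-80,"dy":0,"dz":-10,"turn":0,"jaw":0}
    - {"dx":-110,"dy":0,"dz":-40,"turn":0,"jaw":0}
    - {"dx":-130,"dy":0,"dz":-70,"turn":0,"jaw":0}
    - {"dx":-130,"dy":0,"dz":-70,"turn":0,"jaw":0}

```text
time: 21.77
tool_pos: [0.4612, -0.2292, 0.1378]
tool_rot: [0.007, 0.679, 0.734, 0.001]
contact_force: [0.6, -0.4, 0.5]
gripper_width: 1.0
grasp_force: 0.0
```

```bash
python3 to.py; python3 q.py; python3 - <<'E'
from h import *
import json
L=np.array(json.load(open("lane.json")))
fs=[grab_frame("scene"),grab_frame("top")]
def ext(t): return [[(round(d["conf"],2),np.round(d["extent"],1).tolist()) for d in spotter.outline_of(f,t)] for f in fs]
for t in("cup","tongs","stop","bottle_slim","bottle_wide","canister_white","canister_steel"): print(t,ext(t))
c=.0
M={"stop":STOP+[0,-.016,0],"bottle_slim":SLIM+[0,.009,.005],"canister_white":CAN+[0,.063,.005],"bottle_wide":WIDE+[0,.117,.005],"canister_steel":CAN+[0,.171,.005]}
for t,P in M.items():
    print("pred",t,[np.r_[proj(f,toworld(L,P)).min(0),proj(f,toworld(L,P)).max(0)].round(1).tolist() for f in fs])
E
```

```text
t 21.77 lane tcp mm [ -65.8 -281.9  137.8] turn 1.565 F lane [ 0.6 -0.5  0.5] w 85.0 g 0.0
bottle_slim [-1.4 33.7] deg 0.6 err 1.74 [True, True]
bottle_wide [ -0.2 150.7] deg -8.1 err 25.14 [True, True]
cup [[(0.71, [316.8, 249.3, 358.1, 302.9])], [(0.69, [266.4, 157.8, 314.9, 204.7])]]
tongs [[(0.89, [243.9, 167.7, 345.1, 207.6])], [(0.63, [259.4, 309.9, 382.3, 353.8])]]
stop [[(0.79, [293.8, 203.4, 312.8, 240.9])], [(0.64, [307.1, 242.3, 330.8, 279.8])]]
bottle_slim [[(0.66, [301.9, 169.8, 339.0, 237.0])], []]
bottle_wide [[(0.71, [360.4, 167.2, 397.5, 228.2])], [(0.92, [201.3, 251.8, 246.5, 291.3]), (0.67, [258.5, 309.7, 381.8, 352.8])]]
canister_white [[(0.87, [357.7, 124.7, 402.3, 170.3]), (0.74, [333.3, 192.3, 367.1, 229.2]), (0.64, [233.8, 278.2, 285.0, 339.4])], [(0.87, [348.1, 138.7, 400.3, 189.3]), (0.85, [290.5, 64.7, 337.5, 118.3]), (0.74, [242.0, 244.9, 281.2, 284.3]), (0.67, [176.0, 346.3, 232.2, 401.7])]]
canister_steel [[(0.67, [392.1, 176.4, 425.6, 219.9])], [(0.8, [171.7, 253.4, 215.3, 295.9])]]
pred stop [[299.3, 198.3, 311.9, 246.1], [308.8, 240.6, 318.1, 279.7]]
pred bottle_slim [[303.9, 170.6, 338.6, 244.5], [275.6, 243.7, 312.9, 280.7]]
pred canister_white [[328.7, 188.6, 369.2, 240.6], [239.9, 245.4, 283.9, 286.7]]
pred bottle_wide [[357.1, 164.8, 396.9, 232.7], [202.5, 251.6, 249.7, 288.8]]
pred canister_steel [[380.2, 177.4, 425.0, 228.9], [170.4, 253.0, 220.5, 294.4]]
```

```bash
python3 -c "
from plant import ticket;print(ticket.job_done())"
```

```text
the job is handed in; nothing more can be done
None
```

Job handed in: both bottles and both canisters stand, the end stop closed the row up snug (19 N with no further motion), and the cup and tongs are where they were.

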